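# Put the stacked lids on their clay pots

### The job

Four clay lids are piled on the banding wheel. Working from the top of the pile down, set each lid on the open pot of its own shape, so that it lies flat and centred on the rim with its sides lined up with the pot's. The clay is brittle: put the lids down without dropping them, and leave the pots standing where they are.

Things in the scene. Friction and masses are not known exactly. Their poses are not given: they have to be found in the camera images.
- lid_hex: Smallest lid, top of the pile at the start: flat six-sided slab of plain tan unglazed clay, 38 mm across flats (44 mm across corners), 16 mm thick, with a dark waxed edge. Origin: centre of its underside; z up. Two opposite flats face its +y and -y; corners lie on +x and -x.
- lid_round: Second lid from the top: flat round disc of plain tan unglazed clay, 50 mm diameter, 16 mm thick, with a dark waxed edge. Origin: centre of its underside; z up.
- lid_square: Third lid from the top: flat square slab of plain tan unglazed clay, 60 x 60 mm, 16 mm thick, with a dark waxed edge. Origin: centre of its underside; z up. x and y square to its sides.
- lid_oblong: Bottom lid of the pile, lying on the banding wheel: flat oblong slab of plain tan unglazed clay, 120 mm along its x, 68 mm along its y, 16 mm thick, with a dark waxed edge. Origin: centre of its underside; z up.
- pot_hex: Open six-sided pot of plain tan unglazed clay, 34 mm across flats outside, walls 5 mm, rim 45 mm above its foot, stands loose on the bench. Origin: centre of its underside; z up. Flats face +y and -y.
- pot_round: Open round-bellied jar of plain tan unglazed clay, 85 mm tall, 62 mm widest at the belly (22 to 48 mm up), straight neck from 72 mm up, 46 mm outside diameter at the rim, wall 5 mm, stands loose on the bench. Origin: centre of its underside; z up.
- pot_square: Open square caddy of plain tan unglazed clay, 56 x 56 mm outside, walls 6 mm, rim 75 mm above its foot, stands loose on the bench. Origin: centre of its underside; z up. x and y square to its sides.
- pot_oblong: Open oblong dish of plain tan unglazed clay, 116 mm along its x, 64 mm along its y, walls 6 mm, rim 50 mm above its foot, stands loose on the bench. Origin: centre of its underside; z up.
- wheel: Banding wheel (low potter's turntable, locked, fixed to the bench): flat dark round top, 170 mm diameter, 50 mm above the bench, on which the pile of four lids stands near the centre, largest at the bottom. Origin: centre of its foot on the bench; z up.
Things that resemble listed ones, but are neither listed nor needed, are in the scene too. What is shaped like the lid_oblong but purple is not meant. Leave any turquoise look-alike of the lid_round alone.

How it is judged:
On the way, in this order (a step that is already met when the one before it is completed fails the run):
1. the hex lid lies on the hex pot, released (horizontal distance between lid_hex and pot_hex below 0.01 m and z of lid_hex in the frame of pot_hex between 0.042 and 0.049 m and angle between each of lid_hex, pot_hex's own z axis and vertical below 0.12 rad and (angle between the x axis of lid_hex and the x axis of pot_hex, either way round below 0.2 rad or angle between the x axis of lid_hex and the x axis of pot_hex, either way round between 0.847 and 1.247 rad) and linear speed of lid_hex below 0.02 m/s and contact force between the fingers and lid_hex below 0.1 N), for 0.2 s.
2. the round lid lies on the round pot, released (horizontal distance between lid_round and pot_round below 0.01 m and z of lid_round in the frame of pot_round between 0.082 and 0.089 m and angle between each of lid_round, pot_round's own z axis and vertical below 0.12 rad and linear speed of lid_round below 0.02 m/s and contact force between the fingers and lid_round below 0.1 N), for 0.2 s.
3. the square lid lies on the square pot, released (horizontal distance between lid_square and pot_square below 0.01 m and z of lid_square in the frame of pot_square between 0.072 and 0.079 m and angle between each of lid_square, pot_square's own z axis and vertical below 0.12 rad and (angle between the x axis of lid_square and the x axis of pot_square, either way round below 0.2 rad or angle between the x axis of lid_square and the x axis of pot_square, either way round above 1.371 rad) and linear speed of lid_square below 0.02 m/s and contact force between the fingers and lid_square below 0.1 N), for 0.2 s.
4. the oblong lid lies on the oblong pot, released (horizontal distance between lid_oblong and pot_oblong below 0.01 m and z of lid_oblong in the frame of pot_oblong between 0.047 and 0.054 m and angle between each of lid_oblong, pot_oblong's own z axis and vertical below 0.12 rad and angle between the x axis of lid_oblong and the x axis of pot_oblong, either way round below 0.2 rad and linear speed of lid_oblong below 0.02 m/s and contact force between the fingers and lid_oblong below 0.1 N), for 0.2 s.
At the end, for the whole second after the job is handed in: Each lid lies at rest on the pot of its own shape, released: centre within 10 mm of the pot's axis, underside at the rim (3 mm below to 4 mm above), lid and pot upright within 0.12 rad, and the hexagonal, square and oblong lids turned to match their pot within 0.2 rad (any of the matching sides) (all of step 1 and all of step 2 and all of step 3 and all of step 4); the robot touches nothing.
It fails at once if a lid is dropped: released, it falls faster than 0.6 m/s ((linear speed of lid_hex above 0.6 m/s and contact force between the fingers and lid_hex below 0.1 N) or (linear speed of lid_round above 0.6 m/s and contact force between the fingers and lid_round below 0.1 N) or (linear speed of lid_square above 0.6 m/s and contact force between the fingers and lid_square below 0.1 N) or (linear speed of lid_oblong above 0.6 m/s and contact force between the fingers and lid_oblong below 0.1 N)).
It fails at once if a pot is pushed more than 30 mm from its place or tipped over ((distance of pot_hex from where it was at the start of the episode above 0.03 m or angle between pot_hex's own z axis and vertical above 0.5 rad) or (distance of pot_round from where it was at the start of the episode above 0.03 m or angle between pot_round's own z axis and vertical above 0.5 rad) or (distance of pot_square from where it was at the start of the episode above 0.03 m or angle between pot_square's own z axis and vertical above 0.5 rad) or (distance of pot_oblong from where it was at the start of the episode above 0.03 m or angle between pot_oblong's own z axis and vertical above 0.5 rad)).
It also fails if it takes over 120 s, if anything falls off the work surface, if the arm or the gripper's body presses on something with over 40 N, if the wrist force passes 120 N, or if a joint passes its speed limit or range.

### The arm

A 6-joint arm with a two-finger parallel gripper is mounted at the origin on the work surface. World frame = base frame: x ahead of the robot, y to its left, z up, the work surface at z = 0. Lengths are in m, angles in rad, forces in N, time in s.
With the tool pointing down it reaches from about 0.25 to 0.725 m from the base axis. Payload 4 kg.
Tool frame: the origin (TCP) lies at the very end of the fingers, on their centre line; the grasp point (between the pads) lies 19 mm behind it; z points along the fingers, y is the line along which they close (so a half turn about z gives the same grasp; the last joint's range is limited). The gripper opens to 85 mm and grips with 20 to 120 N. Pads are 22 mm wide; open, the fingers measure 114 mm over their backs; the gripper's body (76 mm by 85 mm) begins 54 mm behind the grasp point. The pads swing forward as they close: fully open they stand 13 mm farther back than shut.
Start: joints at [1.185, 0.241, 0.005, 1.335, 0, 1.571], TCP at [0.188, 0.463, 0.231] pointing down, gripper open.
Joint ranges: [-2.72, 2.72], [-1.05, 1.87], [-1.09, 1.28], [-1.99, 2.15], [-1.42, 1.44], [-3.14, 3.14]. Speed limits (rad/s): [2.79, 2.79, 3.14, 3.14, 3.14, 3.14].

### API

Orientations are given as a 3x3 rotation matrix whose columns are the frame's x, y, z axes.
In Python, from cell import manip gives the robot as it stands. The module is installed in compiled form; this text tells all that it offers. Calls block until the motion is done:
- manip.goto(position, orientation): joint-space move of the TCP to a pose.
- manip.move_straight(position, attitude=None, velocity=0.15, contact_N=None): straight line of the TCP; attitude=None keeps the orientation; velocity is the mean speed in m/s. With contact_N (N) it stops when the force on the tool has changed by that much, and returns True; else False.
- manip.movej(angles): joint-space move.
- manip.open() and manip.grab(effort=None): open the fingers fully, or close them until they stop; effort is the grip in N (None keeps the last).
- manip.hold(seconds).
- manip.ik(position, orientation): joint angles nearest the present ones, or None.
- manip.get_image(name): name is "scene" or "top"; returns a dict with "pixels" (480x640x3 uint8, red, green, blue), "mtx" (3x3 intrinsics, pixels), "R" (3x3) and "t" (3): a world point X has camera coordinates R X + t. Camera axes: x right, y down, z forward; pixel columns grow to the right and rows downward; lengths in m; the calibration is good to about 2 mm. A picture is of the moment at which its call begins. There is no depth.
A pose or a line that the arm cannot do raises manip.Unreachable and nothing moves.
- manip.finish_job(): hands the job in; it is judged then, once.
Trained networks look in the newest picture that a camera, given by its name, has taken for a name from the list of things; names that differ only in an ending like _2 or _b are one class to them, and where a whole thing is asked for, a point or a joint stands for the part that bears it (a point fixed in the world has none). Each returns a list of dicts, best first, with "p" (0 to 1); they miss things now and then, are a little off and sometimes report something else, mostly with a low value. They report only what shows in the picture. A call takes as long as a camera call. They do not tell look-alikes from the thing itself.
- manip.look_for(name, camera): "uv" ([column, row] in pixels, amid what is visible of it).
- manip.trace(name, camera): "pixels" (480x640 bool, what is visible of it) and "uv" ([column, row] in pixels, amid what is visible of it).
- manip.place_of(name, camera): "uv" ([column, row] in pixels: a listed point, or the origin of a listed thing).
Readings, each from a call of its own:
- manip.current_time_s(): time.
- manip.current_joint_pos(): joint angles.
- manip.current_dq(): joint speeds.
- manip.current_joint_torque(): joint torques, N m.
- manip.current_position(): TCP position.
- manip.current_ee_rot(): TCP orientation.
- manip.current_ft_force(): force on the tool from outside, world axes, zero at the start.
- manip.current_moment(): the same for the moment, N m.
- manip.current_gripper_width(): opening from 0.0 (shut) to 1.0 (fully open).
- manip.current_grip_force(): force on a finger pad.
Only numpy, scipy, OpenCV 4.12 (cv2) and the standard library are available. Lean on these libraries where they do the work, as an engineer would, in place of code of your own. Each camera call takes 0.05 s, during which the arm holds its last target. There are 200 camera calls.

## Working session

There is one attempt and no reset: what is moved stays moved. The work goes in short steps, each a Python script; the robot and the scene stay as the last script left them, time stands still between calls to the robot, and variables do not carry over. Pictures are saved under pics/ and viewed, at most 14 in all, crops included, and the job is handed in when it is done.

```bash
mkdir -p pics; python3 - <<'E'
from cell import manip
import cv2,numpy as np
for c in ("scene","top"):
    im=manip.get_image(c); cv2.imwrite(f"pics/{c}0.png",im["pixels"][:,:,::-1])
    print(c,im["mtx"].tolist(),np.round(im["R"],4).tolist(),np.round(im["t"],4).tolist())
    for n in ["lid_hex","lid_round","lid_square","lid_oblong","pot_hex","pot_round","pot_square","pot_oblong","wheel"]:
        print(n,[(np.round(d["uv"]).tolist(),round(d["p"],2)) for d in manip.place_of(n,c)][:4])
print(manip.current_time_s())
E
```

```text
scene [[535.2127430567439, 0.0, 325.1982863735084], [0.0, 535.2127430567439, 231.01207481676863], [0.0, 0.0, 1.0]] [[0.7088, 0.7053, 0.0082], [0.5042, -0.4984, -0.7053], [-0.4933, 0.504, -0.7089]] [-0.3302, -0.1857, 1.3083]
lid_hex [([325.0, 312.0], 0.86), ([321.0, 253.0], 0.36)]
lid_round [([319.0, 320.0], 0.89), ([259.0, 239.0], 0.62)]
lid_square [([326.0, 328.0], 0.89)]
lid_oblong [([326.0, 334.0], 0.91), ([195.0, 268.0], 0.68), ([181.0, 362.0], 0.49)]
pot_hex [([429.0, 177.0], 0.8)]
pot_round [([182.0, 363.0], 0.67), ([324.0, 311.0], 0.53)]
pot_square [([319.0, 252.0], 0.78)]
pot_oblong [([436.0, 254.0], 0.75)]
wheel [([181.0, 365.0], 0.69)]
top [[582.224791681212, 0.0, 326.95256964491574], [0.0, 582.224791681212, 242.1621958537298], [0.0, 0.0, 1.0]] [[-0.0045, -0.9996, -0.0283], [-0.9894, 0.0085, -0.1452], [0.1453, 0.0273, -0.989]] [0.0193, 0.4705, 1.098]
lid_hex [([417.0, 160.0], 0.83)]
lid_round [([368.0, 316.0], 0.86), ([420.0, 166.0], 0.76)]
lid_square []
lid_oblong [([441.0, 325.0], 0.93), ([415.0, 166.0], 0.66)]
pot_hex [([160.0, 254.0], 0.7)]
pot_round [([506.0, 242.0], 0.93)]
pot_square [([333.0, 255.0], 0.61)]
pot_oblong [([257.0, 176.0], 0.93)]
wheel [([416.0, 175.0], 0.86)]
1.0
```

View pics/scene0.png

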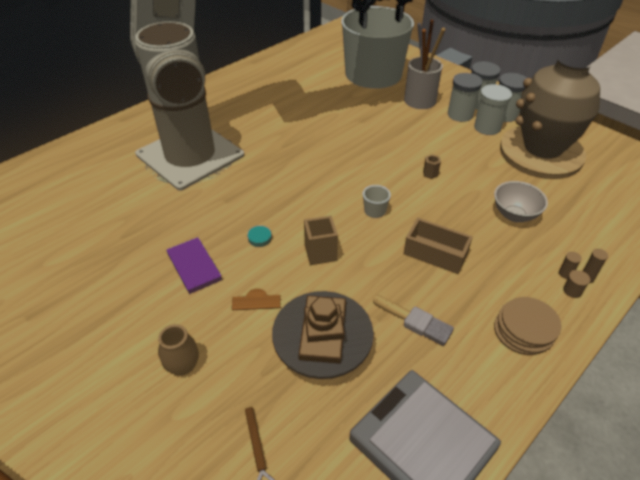

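View pics/top0.png

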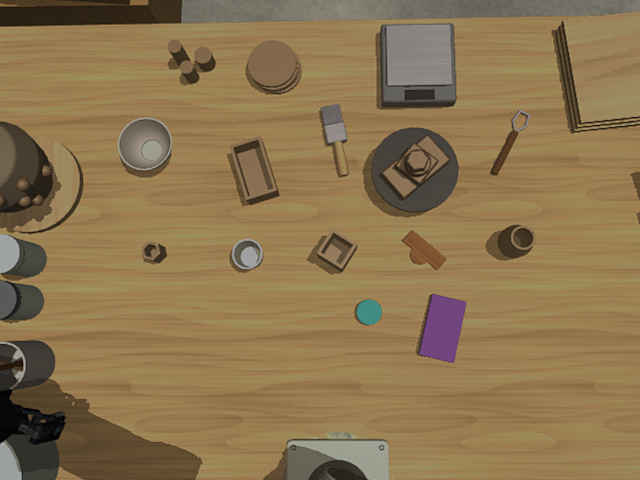

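Scene: the pile is at (325,320) and the turquoise and purple look-alikes at (260,236) and (194,264). Pots are hex (431,167), round (178,350), square (320,240) and oblong (437,246). 

Top: the pile is at (415,165) and the pots are hex (154,252), round (516,240), square (337,252) and oblong (255,170). Turquoise is at (369,312) and purple at (442,328). The only plain-tan candidates on the wheel are the piled lids, so I choose those and check with a close crop.

```bash
python3 - <<'E'
import cv2,numpy as np
t=cv2.imread("pics/top0.png");s=cv2.imread("pics/scene0.png")
def c(im,u,v,w=50,h=50,k=260): 
    return cv2.resize(im[v-h:v+h,u-w:u+w],(k,k),interpolation=cv2.INTER_CUBIC)
row1=np.hstack([c(t,415,168),c(s,325,325),c(t,255,170)])
row2=np.hstack([c(t,154,252,25,25),c(t,337,252,25,25),c(t,516,240,25,25)])
cv2.imwrite("pics/crop.png",np.vstack([row1,row2]))
E
```

```text
(no output)
```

View pics/crop.png

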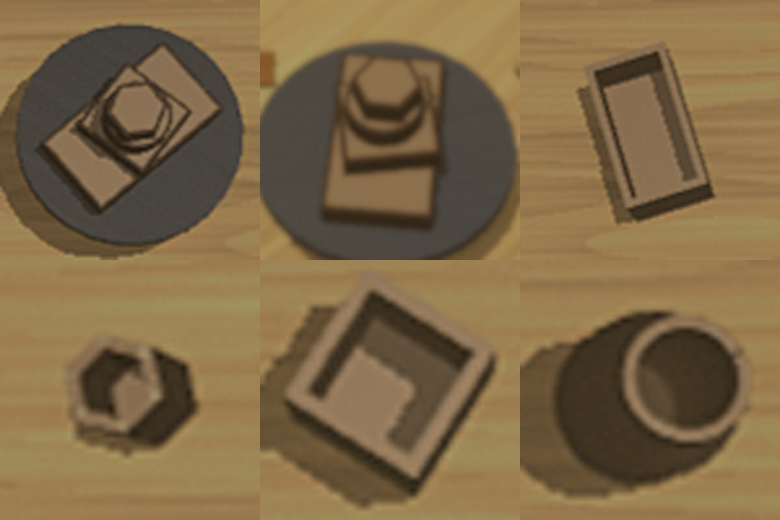

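```bash
cat >h.py <<'E'
import numpy as np,cv2
from scipy.optimize import minimize
from scipy.ndimage import map_coordinates
def rect(a,b): return np.array([[a,b],[-a,b],[-a,-b],[a,-b]])/2
def ngon(af,n=6): # flats facing +-y
    r=af/2/np.cos(np.pi/n); k=np.arange(n)*2*np.pi/n; return r*np.c_[np.cos(k),np.sin(k)]
def circ(d): k=np.arange(36)*np.pi/18; return d/2*np.c_[np.cos(k),np.sin(k)]
# outlines, height of top face, yaw period
T={"lid_hex":([ngon(.038)],.114,np.pi/3),"lid_round":([circ(.05)],.098,0),"lid_square":([rect(.06,.06)],.082,np.pi/2),
"lid_oblong":([rect(.12,.068)],.066,np.pi),
"pot_hex":([ngon(.034),ngon(.024)],.045,np.pi/3),"pot_round":([circ(.046),circ(.036)],.085,0),
"pot_square":([rect(.056,.056),rect(.044,.044)],.075,np.pi/2),"pot_oblong":([rect(.116,.064),rect(.104,.052)],.05,np.pi)}
def proj(im,P):
    c=P@im["R"].T+im["t"]; q=c@im["mtx"].T; return q[:,:2]/q[:,2:]
def back(im,uv,z):
    d=im["R"].T@np.linalg.inv(im["mtx"])@np.array([*uv,1.]); o=-im["R"].T@im["t"]
    return (o+d*(z-o[2])/d[2])[:2]
def lab(im):
    if "lab" not in im: im["lab"]=cv2.GaussianBlur(cv2.cvtColor(im["pixels"],cv2.COLOR_RGB2LAB).astype(np.float32),(0,0),.6)
    return im["lab"]
def samp(im,uv): return np.stack([map_coordinates(lab(im)[:,:,k],[uv[:,1],uv[:,0]],order=1) for k in range(3)],1)
def score(p,im,name,z):
    out=0;c,s=np.cos(p[2]),np.sin(p[2]);R=np.array([[c,-s],[s,c]])
    for poly in T[name][0]:
        n=len(poly);m=max(2,96//n);t=(np.arange(m)+.5)/m
        pts=np.concatenate([poly[i]*(1-t[:,None])+poly[(i+1)%n]*t[:,None] for i in range(n)])
        nr=np.concatenate([np.tile((lambda e:np.array([e[1],-e[0]])/np.hypot(*e))(poly[(i+1)%n]-poly[i]),(m,1)) for i in range(n)])
        a,b=[proj(im,np.c_[(pts+k*nr)@R.T+p[:2],np.full(len(pts),z)]) for k in (-.002,.002)]
        out-=np.minimum(np.linalg.norm(samp(im,a)-samp(im,b),axis=1),45).mean()
    return out
def fit(im,name,xy,z=None,r=.012):
    z=T[name][1] if z is None else z; per=T[name][2]
    yaws=np.arange(0,per,.1) if per else [0.]
    g=np.arange(-r,r+1e-6,.002)
    c=sorted((score((xy[0]+a,xy[1]+b,y),im,name,z),xy[0]+a,xy[1]+b,y) for a in g for b in g for y in yaws)[:5]
    best=min((minimize(score,k[1:],(im,name,z),method="Nelder-Mead",options=dict(initial_simplex=[np.add(k[1:],d) for d in ([0,0,0],[.002,0,0],[0,.002,0],[0,0,.06])])) for k in c),key=lambda o:o.fun)
    return best.x,best.fun
E
cat > m0.py <<'E'
from cell import manip
from h import *
im={c:manip.get_image(c) for c in("top","scene")}
init={"lid_hex":(417.7,160.3),"lid_round":(417.5,162),"lid_square":(416.5,163.5),"lid_oblong":(415,167),
"pot_hex":(152,251),"pot_round":(516.5,240),"pot_square":(337.5,249),"pot_oblong":(253,168.5)}
vis={c:i["pixels"][:,:,::-1].copy() for c,i in im.items()}
for n,uv in init.items():
    xy=back(im["top"],uv,T[n][1]); 
    for c in im:
        p,f=fit(im[c],n,xy); print(n,c,np.round(p,4),round(f,1))
        for poly in T[n][0][:1]:
            R=np.array([[np.cos(p[2]),-np.sin(p[2])],[np.sin(p[2]),np.cos(p[2])]])
            q=proj(im[c],np.c_[poly@R.T+p[:2],np.full(len(poly),T[n][1])])
            cv2.polylines(vis[c],[np.round(q*16).astype(int)],True,(0,255,0),1,cv2.LINE_AA,4)
a=cv2.resize(vis["top"][100:290,130:540],(800,371));b=vis["scene"][130:390,140:480]
cv2.imwrite("pics/fit.png",np.vstack([a,cv2.resize(b,(300,229)).copy() if 0 else np.pad(cv2.resize(b[:229],(340,229)),((0,0),(0,460),(0,0)))]))
E
python3 m0.py
```

```text
lid_hex top [ 0.6135 -0.1564  0.8221] -34.9
lid_hex scene [ 0.6186 -0.1594  0.6502] -25.7
lid_round top [ 0.6098 -0.1615  0.083 ] -30.6
lid_round scene [ 0.6198 -0.1611  0.0397] -23.9
lid_square top [ 0.6099 -0.1522  0.8404] -31.7
lid_square scene [ 0.6222 -0.1625  0.9031] -22.8
lid_oblong top [ 0.6103 -0.1528  2.3118] -26.6
lid_oblong scene [ 0.6107 -0.1545  2.2662] -22.1
pot_hex top [0.4564 0.3593 0.1905] -62.4
pot_hex scene [0.4565 0.3596 0.114 ] -36.8
pot_round top [ 0.4688 -0.3461  0.0277] -75.2
pot_round scene [ 0.4706 -0.3466  0.084 ] -62.8
pot_square top [ 0.4452 -0.0043  0.9995] -72.5
pot_square scene [ 0.4542 -0.0028  0.9995] -44.5
pot_oblong top [0.618  0.1617 0.3052] -60.4
pot_oblong scene [0.6195 0.1601 0.2951] -44.2
```

View pics/fit.png

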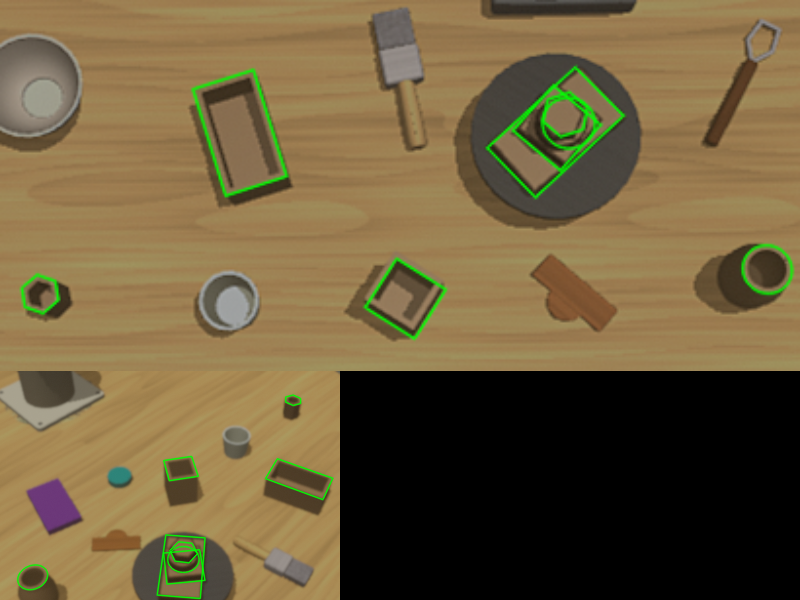

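The outlines hold for three pots. The square pot in the top view (337,250) and the small lids are off, so I'll refit with a signed clay-colour edge.

```bash
python3 - <<'E'
s=open("h.py").read()
s=s.replace('''    return im["lab"]
def samp''','''        m=[]
        for n,xy in (("pot_round",(.4695,-.3463)),):
            q=proj(im,np.c_[circ(.041)+xy,np.full(36,.085)]); m.append(np.stack([map_coordinates(im["lab"][:,:,k],[q[:,1],q[:,0]],order=1) for k in range(3)],1))
        m=np.median(np.concatenate(m),0); im["rim"]=m
        d=im["lab"]-m; im["lab"]=30*np.exp(-(d[:,:,:1]**2/2/18**2+(d[:,:,1:]**2).sum(2,keepdims=True)/2/6**2))
    return im["lab"]
def samp''').replace("for k in range(3)],1)\ndef score","for k in range(1)],1)\ndef score")
s=s.replace("    for poly in T[name][0]:\n","    if isinstance(im,list): return sum(score(p,i,name,z) for i in im)\n    for j,poly in enumerate(T[name][0]):\n")
s=s.replace("np.minimum(np.linalg.norm(samp(im,a)-samp(im,b),axis=1),45).mean()","((samp(im,a)-samp(im,b))*(1-2*j)).mean()")
s=s.replace('''        im["lab"]=30''','''        im["lab"]=30''').replace('if "lab" not in im: im["lab"]=','if "lab" not in im:\n        im["lab"]=')
open("h.py","w").write(s)
m=open("m0.py").read()
m=m.replace('(337.5,249)','(338,251)').replace('vis={','jobs={"top":im["top"],"scene":im["scene"],"joint":list(im.values())}\nvis={').replace('''    for c in im:
        p,f=fit(im[c],n,xy); print(n,c,np.round(p,4),round(f,1))
''','''    for c in jobs:
        p,f=fit(jobs[c],n,xy); print(n,c,np.round(p,4),round(f,1))
    for c in im:
''')
m=m[:m.index("a=cv2")]+'''def z(i,u,v,w,h,s): return cv2.resize(i[v:v+h,u:u+w],(s,s*h//w),interpolation=cv2.INTER_CUBIC)
t,s=vis["top"],vis["scene"];f=lambda im:cv2.cvtColor(lab(im)[:,:,0].astype(np.uint8)*8,cv2.COLOR_GRAY2BGR)
A=[z(t,365,118,100,100,260),z(s,275,275,100,100,260),z(t,215,125,80,80,260),z(t,312,227,50,50,260),z(s,295,210,50,50,260),z(f(im["top"]),365,118,100,100,260)]
cv2.imwrite("pics/fit2.png",np.vstack([np.hstack(A[:3]),np.hstack(A[3:])]))
'''
open("m0.py","w").write(m)
E
python3 m0.py
```

```text
lid_hex top [ 0.6054 -0.1542  0.7436] -11.9
lid_hex scene [ 0.6059 -0.1558  1.1162] -10.0
lid_hex joint [ 0.6063 -0.1542  0.8073] -20.7
lid_round top [ 0.6237 -0.1608 -0.0772] -9.1
lid_round scene [ 0.6004 -0.152   0.0353] -6.8
lid_round joint [ 0.6031 -0.1522  0.0932] -11.3
lid_square top [ 0.625  -0.1726  0.6779] -17.7
lid_square scene [ 0.6054 -0.1443  0.6778] -9.8
lid_square joint [ 0.6142 -0.15    0.889 ] -12.7
lid_oblong top [ 0.6172 -0.1559  2.26  ] -11.2
lid_oblong scene [ 0.6087 -0.1548  2.2632] -8.2
lid_oblong joint [ 0.6136 -0.1508  2.2573] -18.9
pot_hex top [0.4565 0.3595 0.218 ] -41.8
pot_hex scene [0.4564 0.3598 0.3276] -24.0
pot_hex joint [0.4565 0.3597 0.2326] -65.4
pot_round top [ 0.4692 -0.3463  0.0177] -50.1
pot_round scene [ 0.4707 -0.3466  0.0572] -42.9
pot_round joint [ 0.47   -0.3465  0.092 ] -88.9
pot_square top [ 0.4536 -0.0027  0.9968] -39.2
pot_square scene [ 0.454  -0.0028  1.0067] -35.8
pot_square joint [ 0.4538 -0.0027  1.0006] -74.8
pot_oblong top [0.6184 0.1617 0.3006] -42.1
pot_oblong scene [0.6184 0.1623 0.3041] -31.5
pot_oblong joint [0.6184 0.1619 0.3023] -73.3
```

View pics/fit2.png

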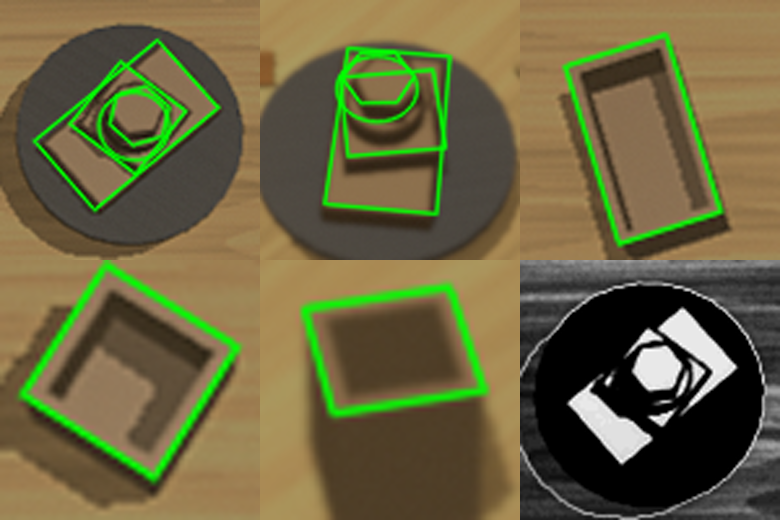

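Pots now agree to about 1 mm between cameras. The lids' tan tops are inset by the dark wax band, so I'll fit the inset too, starting with the hex lid.

```bash
cat >m1.py <<'E'
from cell import manip
from h import *
im={c:manip.get_image(c) for c in("top","scene")}
xy=back(im["top"],(417.7,160.3),.114)
for n,f in (("lid_hex",lambda d:[ngon(.038-2*d)]),("lid_oblong",lambda d:[rect(.12-2*d,.068-2*d)])):
  for d in (.001,.002,.003,.004,.005):
    T[n]=(f(d),)+T[n][1:]
    print(n,d,*[(np.round(p,4).tolist(),round(s,1)) for p,s in (fit(i,n,xy if n=="lid_hex" else (.613,-.152)) for i in (im["top"],im["scene"],list(im.values())))])
E
python3 m1.py
```

```text
lid_hex 0.001 ([0.6097, -0.1561, 0.8011], np.float64(-11.2)) ([0.6044, -0.1553, 0.1172], np.float64(-8.6)) ([0.6048, -0.155, 1.1914], np.float64(-17.9))
lid_hex 0.002 ([0.6114, -0.1526, 0.6141], np.float64(-17.9)) ([0.6123, -0.1525, 0.6597], np.float64(-13.5)) ([0.6116, -0.1526, 0.612], np.float64(-30.9))
lid_hex 0.003 ([0.6115, -0.1528, 0.6315], np.float64(-26.3)) ([0.6122, -0.1525, 0.6728], np.float64(-20.4)) ([0.6118, -0.1527, 0.6428], np.float64(-46.2))
lid_hex 0.004 ([0.6114, -0.1528, 0.6362], np.float64(-25.9)) ([0.6122, -0.1526, 0.6477], np.float64(-22.1)) ([0.6118, -0.1527, 0.6413], np.float64(-47.4))
lid_hex 0.005 ([0.6115, -0.1528, 0.6089], np.float64(-17.9)) ([0.6123, -0.1528, 0.6812], np.float64(-17.8)) ([0.6118, -0.1529, 0.647], np.float64(-35.4))
lid_oblong 0.001 ([0.6129, -0.1531, 2.2773], np.float64(-12.1)) ([0.6101, -0.1548, 2.2629], np.float64(-9.3)) ([0.6132, -0.1524, 2.2641], np.float64(-21.1))
lid_oblong 0.002 ([0.613, -0.155, 2.2629], np.float64(-18.6)) ([0.6131, -0.1544, 2.2652], np.float64(-12.4)) ([0.613, -0.1549, 2.2646], np.float64(-30.9))
lid_oblong 0.003 ([0.6132, -0.1551, 2.2606], np.float64(-22.3)) ([0.6134, -0.155, 2.2625], np.float64(-16.7)) ([0.6133, -0.1551, 2.2607], np.float64(-39.1))
lid_oblong 0.004 ([0.6132, -0.155, 2.2585], np.float64(-19.4)) ([0.6137, -0.1554, 2.2632], np.float64(-17.8)) ([0.6133, -0.1552, 2.2599], np.float64(-36.9))
lid_oblong 0.005 ([0.6111, -0.1568, 2.2718], np.float64(-12.5)) ([0.6138, -0.1558, 2.2605], np.float64(-14.4)) ([0.6136, -0.1555, 2.2481], np.float64(-26.0))
```

```bash
cat >>h.py <<'E'
for n,f in (("lid_hex",lambda d:[ngon(.038-2*d)]),("lid_round",lambda d:[circ(.05-2*d)]),("lid_square",lambda d:[rect(.06-2*d,.06-2*d)]),("lid_oblong",lambda d:[rect(.12-2*d,.068-2*d)])):
    T[n]=(f(.0035),)+T[n][1:]   # tan top is inset by the wax band
POT={"hex":(.4565,.3597,.225),"round":(.4698,-.3465,0),"square":(.4538,-.0027,1.0006),"oblong":(.6184,.1619,.3023)}
from cell import manip
def rot(a): return np.array([[-np.sin(a),np.cos(a),0],[np.cos(a),np.sin(a),0],[0,0,-1.]]).T
def down(a): y=np.array([np.cos(a),np.sin(a),0]);z=np.array([0,0,-1.]);return np.c_[np.cross(y,z),y,z]
def best(xy,z,a0,per):
    c=[(abs(q[5]),a) for a in a0+per*np.arange(-7,8) for q in [manip.ik([*xy,z],down(a))] if q is not None]
    return min(c)[1]
def pick(n,p,dz=.002,hover=.05):
    zb=T["lid_"+n][1]-.016; per={"hex":np.pi/3,"round":.3,"square":np.pi/2,"oblong":np.pi}[n]
    a=best(p[:2],zb+.1,p[2]+np.pi/2,per)
    manip.open(); manip.goto([*p[:2],zb+dz+hover],down(a))
    print("touch",manip.move_straight([*p[:2],zb+dz],velocity=.05,contact_N=6),manip.current_position())
    manip.grab(40); print("grip",manip.current_gripper_width(),manip.current_grip_force())
    manip.move_straight([*p[:2],zb+dz+.10],velocity=.1)
    print("lifted",manip.current_gripper_width(),manip.current_grip_force(),manip.current_time_s())
def place(n,dz=.002,go=True):
    x,y,w=POT[n]; rim=T["pot_"+n][1]; per={"hex":np.pi/3,"round":.3,"square":np.pi/2,"oblong":np.pi}[n]
    a=best((x,y),rim+.08,w+np.pi/2,per)
    c=manip.current_position(); zc=max(c[2],rim+dz+.05)
    manip.goto([x,y,zc],down(a))
    manip.move_straight([x,y,rim+dz+.012],velocity=.08); manip.hold(.3)
    print("touch",manip.move_straight([x,y,rim+dz-.004],velocity=.015,contact_N=3),manip.current_position()-[x,y,rim+dz])
def release():
    manip.open(); manip.hold(.3); c=manip.current_position()
    manip.move_straight([c[0],c[1],c[2]+.08],velocity=.1); print("t",manip.current_time_s())
def away(): manip.goto([.3,0.25,.3],down(best((.3,.25),.3,0,np.pi)))
E
python3 - <<'E'
from h import *
pick("hex",(.6118,-.1527,.642))
im=manip.get_image("scene"); cv2.imwrite("pics/g1.png",cv2.resize(im["pixels"][200:400,200:450,::-1],(750,600)))
E
```

```text
touch False [ 0.6121496  -0.15279669  0.10048236]
grip 0.43641176551659067 41.45222294363293
lifted 0.4324897969407819 41.12890659875063 6.9833
```

View pics/g1.png

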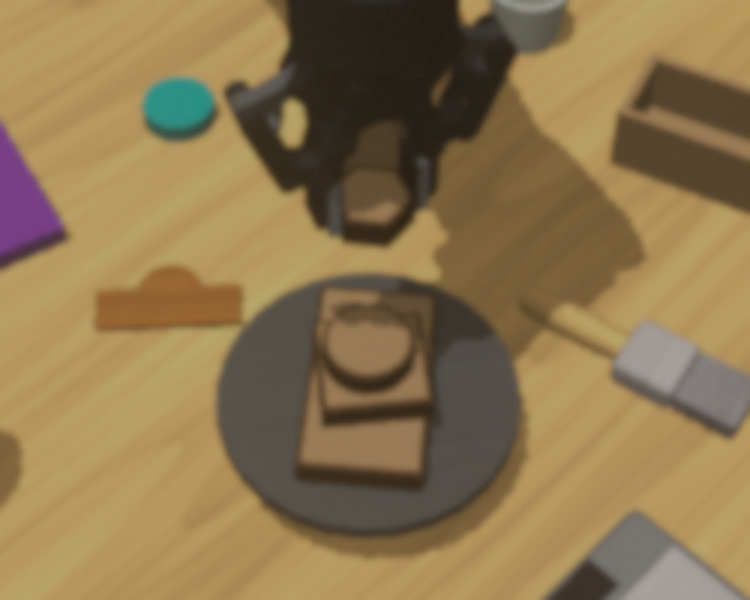

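The hex lid is gripped level at crop (370,205). The round lid (370,340) and the rest of the pile are still in place.

```bash
cat >step.py <<'E'
import sys
from h import *
def meas(names):
    ims=[manip.get_image(c) for c in("top","scene")]
    for n,xy,z in names:
        r=[fit(i,n,xy,z) for i in (ims[0],ims[1],ims)]
        print(n,[(np.round(p,4).tolist(),round(float(s),1)) for p,s in r])
    return ims
E
python3 - <<'E'
from step import *
place("hex"); print("w",manip.current_gripper_width(),manip.current_ft_force())
release(); away()
ims=meas([("lid_hex",POT["hex"][:2],.061),("lid_round",(.612,-.153),None)])
cv2.imwrite("pics/p1.png",np.hstack([cv2.resize(ims[0]["pixels"][225:285,125:185,::-1],(400,400)),cv2.resize(ims[1]["pixels"][140:200,400:460,::-1],(400,400))]))
E
```

```text
touch True [-7.52136315e-05 -8.27631626e-05  3.97193229e-04]
w 0.4335512024249246 [-0.10443884 -0.0165312   4.63177133]
t 13.7083
lid_hex [([0.4556, 0.3586, 0.2211], -26.3), ([0.4538, 0.3626, 0.284], -11.8), ([0.4555, 0.3589, 0.2117], -32.9)]
lid_round [([0.6113, -0.1552, 0.0408], -27.1), ([0.6126, -0.1552, 0.0033], -18.5), ([0.6119, -0.1552, 0.0405], -44.5)]
```

View pics/p1.png

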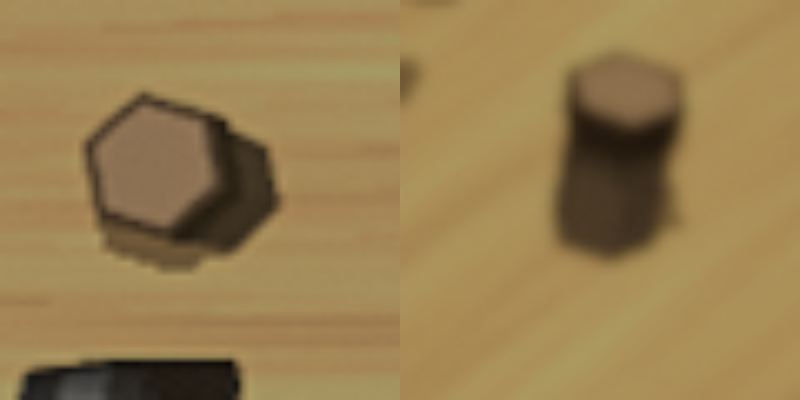

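The hex lid lies flat on its pot, at (155,170) and (625,90) in the crops, fitted within 1.5 mm. Next is the round lid.

```bash
python3 - <<'E'
from step import *
pick("round",(.6119,-.1552,.64),dz=.001)
assert .4<manip.current_gripper_width()<.7 and manip.current_grip_force()>20
place("round",dz=.001); release(); away()
ims=meas([("lid_round",POT["round"][:2],.101),("lid_square",(.612,-.153),None)])
cv2.imwrite("pics/p2.png",np.hstack([cv2.resize(ims[0]["pixels"][200:280,470:550,::-1],(400,400)),cv2.resize(ims[1]["pixels"][300:380,140:220,::-1],(400,400))]))
E
```

```text
touch False [ 0.61224048 -0.15530882  0.08344811]
grip 0.565500332436007 41.58377945423126
lifted 0.5676300498593718 41.434035301208496 19.9
touch True [-9.88656336e-05  6.63360217e-05  7.10052844e-04]
t 24.7917
lid_round [([0.4686, -0.3456, 0.0849], -12.4), ([0.4734, -0.3505, 0.0265], -4.9), ([0.4734, -0.3501, 0.0085], -11.8)]
lid_square [([0.6141, -0.155, 0.8967], -23.8), ([0.6152, -0.1606, 0.8757], -8.7), ([0.6128, -0.1557, 0.8991], -11.4)]
```

View pics/p2.png

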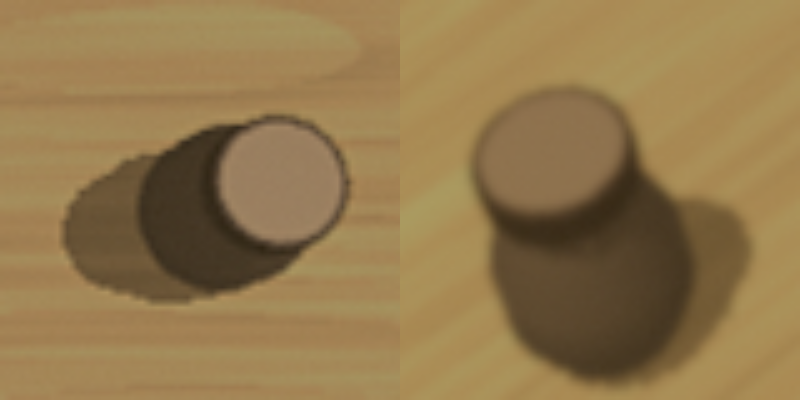

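The round lid lies flat and centred, at (282,182) and (555,150). It now covers the spot I sampled for reference colour, so I'll fix that and measure the square lid again.

```bash
sed -i 's/circ(.041)+xy,np.full(36,.085)/circ(.03)+xy,np.full(36,.101)/' h.py; python3 - <<'E'
from step import *
meas([("lid_round",POT["round"][:2],.101),("lid_square",(.612,-.153),None),("lid_oblong",(.6133,-.1551),None)])
E
```

```text
lid_round [([0.469, -0.3465, 0.0638], -26.7), ([0.469, -0.3465, 0.0029], -15.6), ([0.469, -0.3464, -0.001], -42.3)]
lid_square [([0.6143, -0.1551, 0.8977], -24.5), ([0.6151, -0.155, 0.8967], -20.2), ([0.6147, -0.155, 0.8965], -44.2)]
lid_oblong [([0.6131, -0.1552, 2.2627], -20.8), ([0.6136, -0.155, 2.261], -20.3), ([0.6133, -0.1551, 2.2616], -40.9)]
```

```bash
python3 - <<'E'
from step import *
pick("square",(.6147,-.155,.8968),dz=-.001)
assert .55<manip.current_gripper_width()<.85 and manip.current_grip_force()>20
place("square",dz=-.001); release(); away()
ims=meas([("lid_square",POT["square"][:2],.091),("lid_oblong",(.6133,-.1551),None)])
cv2.imwrite("pics/p3.png",np.hstack([cv2.resize(ims[0]["pixels"][210:290,300:380,::-1],(400,400)),cv2.resize(ims[1]["pixels"][195:275,280:360,::-1],(400,400))]))
E
```

```text
touch False [ 0.61506314 -0.15509345  0.06545212]
grip 0.6861642276182387 44.811174273490906
lifted 0.6865661151876804 44.386922121047974 32.1
touch True [-8.30736048e-05  2.13531977e-06  6.91787142e-04]
t 36.8
lid_square [([0.4526, -0.003, 1.0038], -27.8), ([0.4522, -0.0017, 0.9912], -13.8), ([0.4525, -0.0027, 1.0022], -40.9)]
lid_oblong [([0.613, -0.1553, 2.2618], -25.5), ([0.6136, -0.155, 2.2627], -24.5), ([0.6132, -0.1552, 2.2625], -49.7)]
```

View pics/p3.png

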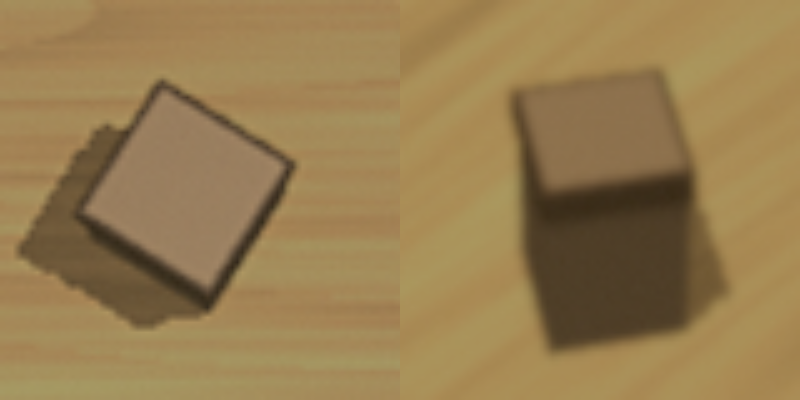

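The square lid is flat and aligned, at (187,195) and (605,135). The oblong lid is next, gripped with 60 N.

```bash
sed -i 's/grab(40)/grab(60)/' h.py; python3 - <<'E'
from step import *
pick("oblong",(.6132,-.1552,2.262),dz=-.003)
assert .65<manip.current_gripper_width()<.92 and manip.current_grip_force()>20
place("oblong",dz=-.003); release(); away()
ims=meas([("lid_oblong",POT["oblong"][:2],.066),("lid_hex",POT["hex"][:2],.061)])
cv2.imwrite("pics/p4.png",np.hstack([cv2.resize(ims[0]["pixels"][110:230,195:315,::-1],(400,400)),cv2.resize(ims[1]["pixels"][130:330,350:550,::-1],(400,400))]))
E
```

```text
touch False [ 0.6135756  -0.1552963   0.04746108]
grip 0.7773430164037042 69.78166580200195
lifted 0.7789605651595038 69.0680980682373 43.0083
touch True [-1.28415325e-04 -2.32199856e-05  1.06196382e-03]
t 48.0667
lid_oblong [([0.617, 0.1609, 0.3009], -21.6), ([0.6171, 0.1634, 0.3055], -13.0), ([0.6171, 0.1613, 0.3016], -32.6)]
lid_hex [([0.4557, 0.3587, 0.2199], -19.4), ([0.4539, 0.3627, 0.273], -11.9), ([0.4555, 0.359, 0.2129], -26.5)]
```

View pics/p4.png

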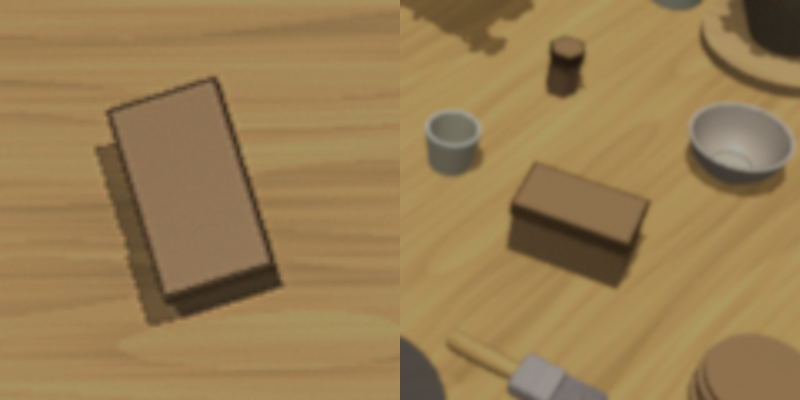

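The oblong lid is flat on its dish, at (190,185) and (580,205), and the hex lid still sits on its pot at (567,50). All four are in place, so I'm handing in.

```bash
python3 -c "
from cell import manip
print(manip.finish_job())"
```

```text
the job is handed in; nothing more can be done
None
```

I set all four lids on their matching pots and handed the job in after about 48 s of robot time. In the camera images each lies flat and lined up, within about 2 mm of centre, but the hand-in returned no verdict.

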